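# Load the numbered sample carrier

## Task

Load the three small amber bottles upright into the carrier's numbered pockets, one after the other in number order: first the one with the low flat cap into the pocket marked with one dot, then the dropper bottle into the pocket with two dots, then the one with the tall straight cap into the pocket with three dots, each standing right down on its pocket's floor and let go. Then swing the carrier's wire bail over and fully down in front of the bottles. Do not tip the bottles over on the way, and leave the clear bottle, jar, tape roll and funnel where they are.

Things in the scene. Friction and masses are not known exactly. Their poses are not given: they have to be found in the camera images.
- flat_bottle: amber glass bottle standing on the table, loose, about 70 g: round body 32 mm across up to 58 mm height, heel bevelled 2.5 mm, white label band from 16 to 46 mm, shoulder tapering to 66 mm height, then a low, wide black screw cap 29 mm across up to 76 mm height. Origin at the centre of its underside, z up.
- dropper_bottle: amber glass bottle standing on the table, loose, about 70 g: round body 32 mm across up to 58 mm height, heel bevelled 2.5 mm, white label band from 16 to 46 mm, shoulder tapering to 66 mm height, then a black collar 23 mm across up to 72 mm and a narrow rubber dropper bulb at most 15 mm across up to 88 mm height. Origin at the centre of its underside, z up.
- tall_bottle: amber glass bottle standing on the table, loose, about 70 g: round body 32 mm across up to 58 mm height, heel bevelled 2.5 mm, white label band from 16 to 46 mm, shoulder tapering to 66 mm height, then a tall straight black cap 23 mm across up to 88 mm height. Origin at the centre of its underside, z up.
- carrier: aluminium bottle carrier fixed to the table: base plate 135 (x) x 252 (y) x 8 mm with three holder blocks side by side along its y, 68 mm apart (at y = -68, 0, +68 mm, x = 0). End uprights (x = 45, y = +-119 mm, 70 mm high) carry the bail; two 12 x 14 mm rests 54 mm high stand at x = -55, y = +-112 mm. Origin under its centre; -x is its front.
- holder1: white holder block 64 (x) x 62 (y) x 22 mm, fixed on any of the carrier's three places; origin under its centre, axes as the carrier's. One round blind pocket, 36 mm across, 18 mm deep, mouth chamfered 3 mm, centred 6 mm to +x of the block's centre. One raised black dot (9 mm across) on its front (-x) lip: pocket number one.
- holder2: white holder block 64 (x) x 62 (y) x 22 mm, fixed on any of the carrier's three places; origin under its centre, axes as the carrier's. One round blind pocket, 36 mm across, 18 mm deep, mouth chamfered 3 mm, centred 6 mm to +x of the block's centre. Two raised black dots in a row along its front (-x) lip: pocket number two.
- holder3: white holder block 64 (x) x 62 (y) x 22 mm, fixed on any of the carrier's three places; origin under its centre, axes as the carrier's. One round blind pocket, 36 mm across, 18 mm deep, mouth chamfered 3 mm, centred 6 mm to +x of the block's centre. Three raised black dots in a row along its front (-x) lip: pocket number three.
- pocket1 (a point): centre of the floor of the pocket marked with one dot, 12 mm above the table; the pocket's mouth is 18 mm above this point.
- pocket2 (a point): centre of the floor of the pocket marked with two dots, 12 mm above the table; the mouth is 18 mm above it.
- pocket3 (a point): centre of the floor of the pocket marked with three dots, 12 mm above the table; the mouth is 18 mm above it.
- bail (a joint): angle a of the wire bail: 0 closed (level, cross bar in front of the bottles), 1.57 upright, far stop 2.5; starts open, leaning back, at 1.8 to 2.3. In the carrier's frame the middle of the bar is 100*cos(a) mm to -x of the hinge and 100*sin(a) mm above it. It stays where it is left; about 2 N at the bar moves it.
- bail_bar (a point): middle of the bail's cross bar: a bar along the carrier's y, 224 mm long and 8 mm thick, with a 100 mm long, 12 mm thick rubber sleeve about this point; two 8 mm thick arms join its ends to the hinge. As it swings over, it clears the tops of loaded bottles by more than 20 mm.
- bail_hinge (a point): middle of the bail's hinge axis (along the carrier's y), 45 mm behind (+x of) the carrier's centre and 60 mm above the table.
- clear_bottle: bystander: clear glass bottle with black cap, 40 mm across, 85 mm tall, standing among the amber bottles; origin at the centre of its underside. Leave it alone.
- jar: bystander: wide amber jar with black lid, 60 mm across, 50 mm tall; origin under its centre. Leave it alone.
- tape: bystander: flat cardboard-coloured tape roll, 90 mm across, 24 mm high; origin under its centre. Leave it alone.
- funnel: bystander: steel funnel upside down, 72 mm across, 75 mm high; origin under its centre. Leave it alone.

How it is judged:
By the outcome, as a careful person would: the job done as asked, in the order asked, and still so for the second after the job is handed in, with the robot touching nothing.
It also fails if it takes over 67 s, if anything falls off the work surface, if the arm or the gripper's body presses on something with over 40 N, if the wrist force passes 120 N, or if a joint passes its speed limit or range.

## Robot

A 6-joint arm with a two-finger parallel gripper is mounted at the origin on the work surface. World frame = base frame: x ahead of the robot, y to its left, z up, the work surface at z = 0. Lengths are in m, angles in degrees, forces in N, time in s.
With the tool pointing down it reaches from about 0.4 to 0.825 m from the base axis. Payload 7 kg.
Tool frame: the origin (TCP) lies midway between the tips of the shut fingers; the grasp point (between the pads) lies 19 mm behind it; z points along the fingers, y is the line along which they close (so a half turn about z gives the same grasp; the last joint's range is limited). The gripper opens to 88 mm and grips with 3 to 60 N. Pads are 19 mm wide; open, the fingers measure 130 mm over their backs; the gripper's body (78 mm by 193 mm) begins 47 mm behind the grasp point.
Start: joints at [82.913, 20.546, 0.682, 0, -70.136, -16.507], TCP at [0.27, 0.619, 0.227] pointing down, gripper open.
Joint ranges: [-176.03, 176.03], [-82.01, 121.73], [-58.28, 71.71], [-173.87, 95.51], [-174.79, -0.11], [-173.66, 173.66]. Speed limits (degrees/s): [136.94, 136.94, 172.46, 180, 180, 180].

## Interface

Orientations are given as [roll, pitch, yaw] about the fixed x, y, z axes, in that order (R = Rz(yaw) Ry(pitch) Rx(roll)).
In Python, from plant import get_state, optics, order gives the robot as it stands. The module is installed in compiled form; this text tells all that it offers.
- The arm moves only by the tool send_rows, never from a script. Its argument "moves" is a list of rows, each an object with "slide": the shift along the tool's x, y, z as a fraction of full scale, a list of three; "turn": the turn about the tool's z as a fraction of full scale; "gripper": the opening, from 0 (shut) to 1 (fully open). A call has exactly 5 rows; each row is the pose to reach, as a shift and turn from the pose commanded when the call began, along the tool's axes at that moment; what a row does not reach only later rows make up. Full scale, the value 1, is 150 mm for a shift and 90 degrees for a turn. A row lasts 1/12 s, in which the tool goes at most 41.7 mm and 7.16 degrees, less where a joint would pass 70% of its speed; a pose out of reach is approached as far as the arm can. A call with a number of a shift or a turn outside -1 to 1 is refused whole. A call with a gripper value outside its range is refused whole. The fingers move at their own pace and stop on an object; "newtons" is the grip in N (left out, the last holds). Time passes only in rows, so rows that repeat a pose let the fingers close, or fill a call up. It gives the time, the measured TCP pose, the force, the opening and the grip force at its end, in the units of the state.
- get_state(): the state, without advancing time (a new reading comes with each control period).
- optics.capture(name): name is "scene" or "side" or "wrist"; returns a dict with "img" (384x512x3 uint8, red, green, blue), "intrinsics" (3x3 intrinsics, pixels), "origin" and "attitude" of the camera in the world. Camera axes: x right, y down, z forward; pixel columns grow to the right and rows downward; lengths in m; the calibration is good to about 2 mm. A picture is of the moment at which its call begins. There is no depth.
- order.close_job(): hands the job in; it is judged then, once.
Trained networks look in the newest picture that a camera, given by its name, has taken for a name from the list of things; names that differ only in an ending like _2 or _b are one class to them, and where a whole thing is asked for, a point or a joint stands for the part that bears it (a point fixed in the world has none). Each returns a list of dicts, best first, with "p" (0 to 1); they miss things now and then, are a little off and sometimes report something else, mostly with a low value. They report only what shows in the picture. A call takes as long as a camera call.
- optics.look_for(camera, name): "location" ([x, y, z] in m, in world coordinates, good to about 4 mm: the middle of the surface that is visible of it).
The state is a dict: "time_s": time; "joints": joint angles; "qd": joint speeds; "joint_torque": joint torques, N m; "tcp_pos": TCP position; "eef_rot": TCP orientation; "contact_force": force on the tool from outside, world axes, zero at the start; "moment": the same for the moment, N m; "gripper_width": finger opening in m; "gripper_force": force on a finger pad.
Only numpy, scipy, OpenCV 4.12 (cv2) and the standard library are available. Lean on these libraries where they do the work, as an engineer would, in place of code of your own. Each camera call takes 0.05 s, during which the arm holds its last target. There are 200 camera calls.

## Working session

There is one attempt and no reset: what is moved stays moved. The work goes in short steps, Python scripts to look and compute and a tool call to move; the robot and the scene stay as the last step left them, time stands still between calls to the robot, and variables do not carry over. Pictures are saved under pics/ and viewed, at most 10 in all, crops included, and the job is handed in when it is done.

Besides the shell and the picture viewer there is one more tool, called after ">>>" as name(argument=value, ...), one argument or row to a line, values as JSON. send_rows: Moves the arm, as the interface text tells. Shift numbers are shares of 150 mm and turn numbers shares of 90 degrees, none past 1 either way. Its arguments: {"type":"object","properties":{"moves":{"type":"array"},"newtons":{"type":"number"}},"required":["moves"]}

```bash
mkdir -p pics; cat > h.py <<'E'
import numpy as np, cv2, json
from plant import get_state, optics, order
def cap(n,f=None):
    c=optics.capture(n)
    if f: cv2.imwrite('pics/'+f,c['img'][:,:,::-1])
    return c
def ray(c,u,v):
    K=np.array(c['intrinsics']);R=rot(c)
    d=R@np.linalg.solve(K,[u,v,1]);return np.array(c['origin']),d
def rot(c):
    a=np.array(c['attitude'])
    if a.shape==(3,3): return a
    from scipy.spatial.transform import Rotation as Ro
    return Ro.from_euler('xyz',a,degrees=True).as_matrix()
def atz(c,u,v,z):
    o,d=ray(c,u,v);return o+d*(z-o[2])/d[2]
def proj(c,p):
    q=rot(c).T@(np.array(p)-np.array(c['origin']));q=np.array(c['intrinsics'])@q;return q[:2]/q[2]
E
python3 - <<'E'
from h import *
s=get_state();print({k:np.round(s[k],3).tolist() for k in('time_s','tcp_pos','eef_rot','gripper_width')})
a=cap('scene','a.png');b=cap('side','b.png')
print(a['attitude'],a['origin'],b['origin'])
np.save('a.npy',a,allow_pickle=True);np.save('b.npy',b,allow_pickle=True)
for cam in('scene','side'):
  for n in 'flat_bottle dropper_bottle tall_bottle holder1 holder2 holder3 carrier bail clear_bottle jar tape funnel'.split():
    print(cam,n,[(np.round(r['location'],3).tolist(),round(r['p'],2)) for r in optics.look_for(cam,n)[:3]])
v=np.hstack([a['img'],b['img']])[:,:,::-1]
E
```

```text
{'time_s': 0.0, 'tcp_pos': [0.27, 0.618, 0.226], 'eef_rot': [179.906, -0.009, -23.599], 'gripper_width': 0.088}
[-131.26882284   -1.20336601  123.07107803] [1.07605552 0.32041463 0.64925126] [ 0.44794857 -1.09329276  0.70436503]
scene flat_bottle [([0.517, -0.319, 0.057], 0.71)]
scene dropper_bottle [([0.614, -0.174, 0.048], 0.65)]
scene tall_bottle [([0.478, -0.143, 0.05], 0.8)]
scene holder1 [([0.511, 0.168, 0.03], 0.81), ([0.516, 0.233, 0.028], 0.79), ([0.506, 0.102, 0.03], 0.72)]
scene holder2 [([0.511, 0.168, 0.03], 0.81), ([0.516, 0.233, 0.028], 0.79), ([0.506, 0.102, 0.03], 0.72)]
scene holder3 [([0.511, 0.168, 0.03], 0.81), ([0.516, 0.233, 0.028], 0.79), ([0.506, 0.102, 0.03], 0.72)]
scene carrier [([0.565, 0.181, 0.008], 0.91)]
scene bail [([0.388, -0.246, 0.036], 0.72), ([0.588, 0.176, 0.157], 0.6), ([0.508, 0.101, 0.03], 0.21)]
scene clear_bottle [([0.588, -0.255, 0.048], 0.8)]
scene jar [([0.387, -0.246, 0.037], 0.78)]
scene tape [([0.612, -0.395, 0.021], 0.95)]
scene funnel []
side flat_bottle [([0.509, -0.34, 0.047], 0.56)]
side dropper_bottle [([0.605, -0.192, 0.053], 0.84), ([0.516, 0.245, 0.033], 0.61)]
side tall_bottle []
side holder1 [([0.504, 0.08, 0.027], 0.92), ([0.513, 0.178, 0.032], 0.78), ([0.518, 0.248, 0.034], 0.6)]
side holder2 [([0.504, 0.08, 0.027], 0.92), ([0.513, 0.178, 0.032], 0.78), ([0.518, 0.248, 0.034], 0.6)]
side holder3 [([0.504, 0.08, 0.027], 0.92), ([0.513, 0.178, 0.032], 0.78), ([0.518, 0.248, 0.034], 0.6)]
side carrier [([0.544, 0.119, 0.005], 0.81)]
side bail [([0.576, 0.127, 0.143], 0.49)]
side clear_bottle [([0.579, -0.277, 0.049], 0.97)]
side jar [([0.369, -0.275, 0.036], 0.87)]
side tape [([0.576, 0.131, 0.14], 0.68), ([0.611, -0.4, 0.02], 0.65), ([0.512, 0.242, 0.028], 0.22)]
side funnel [([0.348, 0.261, 0.023], 0.84)]
```

View pics/a.png

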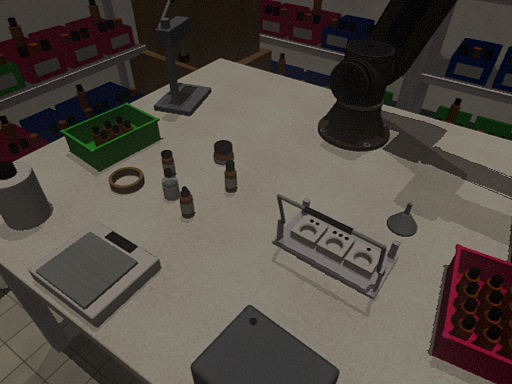

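View pics/b.png

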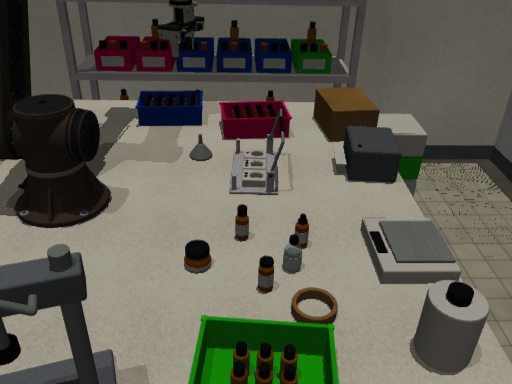

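The scene picture shows the amber bottles at about (168,162), (187,203) and (231,178), and the carrier at (335,245). The side picture shows the bottles at (242,222), (302,231) and (266,273), with the carrier at (257,170). I'll enlarge the carrier and bottle areas next.

```bash
python3 - <<'E'
import cv2,numpy as np
a=cv2.imread('pics/a.png');b=cv2.imread('pics/b.png')
f=lambda i,x,y,w,h,s:cv2.convertScaleAbs(cv2.resize(i[y:y+h,x:x+w],None,fx=s,fy=s,interpolation=cv2.INTER_CUBIC),alpha=1.8)
o=np.zeros((600,800,3),np.uint8)
def put(i,x,y):o[y:y+i.shape[0],x:x+i.shape[1]]=i
put(f(a,265,185,140,110,3.5),0,0)     # 490x385
put(f(b,222,105,75,95,4),495,0)       # 300x380
put(f(a,152,135,95,90,2.3),0,390)
put(f(b,222,195,100,105,2),495,390)
cv2.imwrite('pics/c.png',o)
E
```

```text
(no output)
```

View pics/c.png

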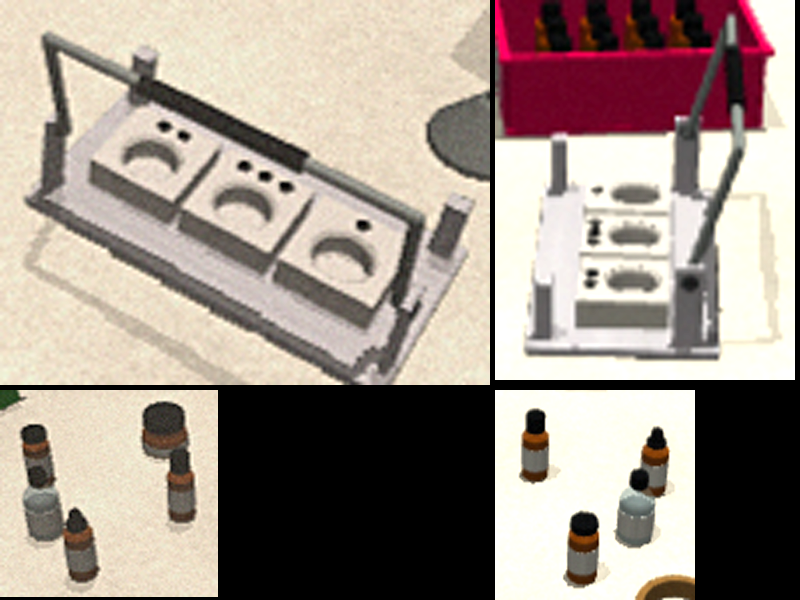

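The enlarged crops show three things:
- **Holders:** from low y to high y they are two dots, three dots, one dot.
- **Bottles:** tall is at scene (231,178), dropper at (187,203) and flat at (168,162).
- **Bail:** it leans slightly back.

I'm moving above the carrier for a wrist view.

>>> send_rows(
  moves=[
    {"slide": [0.64, 0.96, -0.53], "turn": -0.26, "gripper": 1},
    {"slide": [0.64, 0.96, -0.53], "turn": -0.26, "gripper": 1},
    {"slide": [0.64, 0.96, -0.53], "turn": -0.26, "gripper": 1},
    {"slide": [0.64, 0.96, -0.53], "turn": -0.26, "gripper": 1},
    {"slide": [0.64, 0.96, -0.53], "turn": -0.26, "gripper": 1},
  ],
)

```text
time_s: 1.72
tcp_pos: [0.3011, 0.4454, 0.3086]
eef_rot: [-179.9, -0.1, -0.1]
contact_force: [-0.4, 1.1, 0.8]
gripper_width: 0.0877
gripper_force: 0.0
```

>>> send_rows(
  moves=[
    {"slide": [0.45, 0.95, 0], "turn": 0, "gripper": 1},
    {"slide": [0.45, 0.95, 0], "turn": 0, "gripper": 1},
    {"slide": [0.45, 0.95, 0], "turn": 0, "gripper": 1},
    {"slide": [0.45, 0.95, 0], "turn": 0, "gripper": 1},
    {"slide": [0.45, 0.95, 0], "turn": 0, "gripper": 1},
  ],
)

```text
time_s: 2.13
tcp_pos: [0.3686, 0.3011, 0.3069]
eef_rot: [-180.0, -0.0, -0.4]
contact_force: [-0.1, -0.7, -0.2]
gripper_width: 0.0875
gripper_force: 0.0
```

>>> send_rows(
  moves=[
    {"slide": [0.4, 0.8, 0], "turn": 0, "gripper": 1},
    {"slide": [0.4, 0.8, 0], "turn": 0, "gripper": 1},
    {"slide": [0.4, 0.8, 0], "turn": 0, "gripper": 1},
    {"slide": [0.4, 0.8, 0], "turn": 0, "gripper": 1},
    {"slide": [0.4, 0.8, 0], "turn": 0, "gripper": 1},
  ],
)

```text
time_s: 2.55
tcp_pos: [0.4279, 0.1831, 0.3063]
eef_rot: [-180.0, -0.0, -0.4]
contact_force: [0.1, 0.4, -0.9]
gripper_width: 0.0879
gripper_force: 0.0
```

```bash
python3 - <<'E'
from h import *
c=cap('wrist','w1.png');s=get_state();print(c['origin'],c['attitude'],s['tcp_pos'],s['eef_rot'])
np.save('w1.npy',c,allow_pickle=True)
for n in ('holder1','bail','bail_bar','carrier'):
    print(n,[(np.round(r['location'],3).tolist(),round(r['p'],2)) for r in optics.look_for('wrist',n)[:4]])
E
```

```text
[0.49365246 0.18252256 0.46281822] [ 1.65744499e+02  3.01102076e-02 -9.04530573e+01] [0.42753867 0.18427655 0.30621532] [-1.79978177e+02 -1.49172153e-02 -3.62483485e-01]
holder1 [([0.508, 0.096, 0.032], 0.89), ([0.516, 0.233, 0.028], 0.79), ([0.515, 0.164, 0.03], 0.58)]
bail [([0.581, 0.162, 0.165], 0.66)]
bail_bar [([0.578, 0.168, 0.159], 0.8)]
carrier [([0.558, 0.17, 0.006], 0.77)]
```

View pics/w1.png

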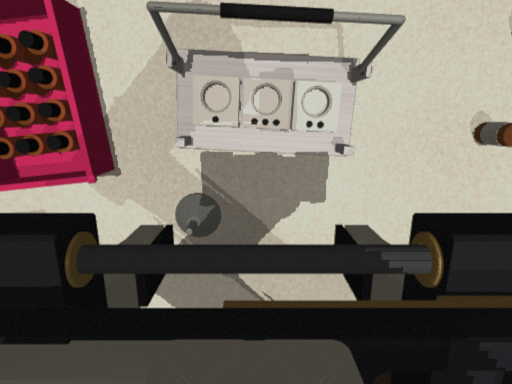

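The wrist view shows pocket mouths at about (216,97) with one dot, (267,99) with three dots and (316,101) with two dots. The bail bar runs from (152,7) to (402,20). Next I'll refine the circles and the bottle positions.

```bash
python3 - <<'E'
from h import *
c=np.load('w1.npy',allow_pickle=True).item()
g=cv2.cvtColor(c['img'],cv2.COLOR_RGB2GRAY)
x0,y0,S=185,70,4
crop=cv2.resize(g[70:135,185:350],None,fx=S,fy=S,interpolation=cv2.INTER_CUBIC)
ci=cv2.HoughCircles(crop,cv2.HOUGH_GRADIENT,1,120,param1=80,param2=20,minRadius=44,maxRadius=80)
P=[]
for u,v,r in sorted(ci[0].tolist())[:6]:
    U,V=x0+(u-1.5)/S,y0+(v-1.5)/S;p=atz(c,U,V,.030);P.append(p);print(round(U,1),round(V,1),round(r/S,1),p.round(4))
f=c['intrinsics'][0][0];print('f',f,'mm/px',(.46-.03)/f)
# dots
_,b=cv2.threshold(g[112:130,185:345],70,255,cv2.THRESH_BINARY_INV)
n,_,st,ce=cv2.connectedComponentsWithStats(b)
for i in range(1,n):
    if 8<st[i,4]<120: print('dot',ce[i]+[185,112],st[i,4],atz(c,*(ce[i]+[185,112]),.031).round(4))
for uv in((152,7),(402,20)):
  print('bar',[atz(c,*uv,z).round(3).tolist() for z in(.14,.15,.158)])
for uv in((181,152),(354,155)): print('corner',atz(c,*uv,.008).round(3))
# bottles: brightness-based silhouettes in scene/side via label/body rough pixel -> triangulate body axis
a=np.load('a.npy',allow_pickle=True).item();b=np.load('b.npy',allow_pickle=True).item()
def tri(pa,pb):
    A=[];y=[]
    for cc,p in((a,pa),(b,pb)):
        o,d=ray(cc,*p);d/=np.linalg.norm(d);M=np.eye(3)-np.outer(d,d);A.append(M);y.append(M@o)
    return np.linalg.lstsq(np.vstack(A),np.hstack(y),rcond=None)
def cr(k,x,y,s,ox,oy): return (ox+x/s,oy+y/s)
for n,pa,pb in(('flat cap top',(35,432),(584,518)),('tall cap top',(180,453),(536,413)),('drop tip',(76,513),(657,433)),('clear',(36,472),(640,476))):
    A=(152+pa[0]/2.3,135+(pa[1]-390)/2.3);B=(222+(pb[0]-495)/2,195+(pb[1]-390)/2)
    r=tri(A,B);print(n,r[0].round(4),r[1])
E
```

```text
215.2 95.2 15.3 [0.5217 0.2338 0.03  ]
266.0 98.5 15.7 [0.5171 0.166  0.03  ]
316.8 100.2 15.1 [0.5143 0.098  0.03  ]
f 309.0405638746675 mm/px 0.0013914031045270422
dot [215.08333333 118.91666667] 24 [0.4911 0.2351 0.031 ]
dot [253.90909091 121.09090909] 22 [0.4878 0.1825 0.031 ]
dot [264.92 121.44] 25 [0.4872 0.1675 0.031 ]
dot [275.86363636 122.        ] 22 [0.4863 0.1526 0.031 ]
dot [308.95 123.75] 20 [0.4837 0.1075 0.031 ]
dot [319.91304348 124.2173913 ] 23 [0.4829 0.0926 0.031 ]
bar [[0.594, 0.277, 0.14], [0.591, 0.274, 0.15], [0.588, 0.272, 0.158]]
bar [[0.581, 0.042, 0.14], [0.578, 0.047, 0.15], [0.576, 0.05, 0.158]]
corner [0.444 0.29  0.008]
corner [0.438 0.036 0.008]
flat cap top [ 0.5156 -0.3269  0.0732] [4.8926628e-06]
tall cap top [ 0.4689 -0.1529  0.087 ] [7.63906574e-06]
drop tip [ 0.6062 -0.184   0.0808] [1.50734165e-05]
clear [ 0.5782 -0.2654  0.0806] [1.15207261e-05]
```

>>> send_rows(
  moves=[
    {"slide": [0, 0.95, 0], "turn": 0.033, "gripper": 0.65},
    {"slide": [0, 0.95, 0], "turn": 0.033, "gripper": 0.65},
    {"slide": [0, 0.95, 0], "turn": 0.033, "gripper": 0.65},
    {"slide": [0, 0.95, 0], "turn": 0.033, "gripper": 0.65},
    {"slide": [0, 0.95, 0], "turn": 0.033, "gripper": 0.65},
  ],
)

```text
time_s: 3.22
tcp_pos: [0.4261, 0.0409, 0.3063]
eef_rot: [180.0, -0.0, -3.2]
contact_force: [-0.3, 0.3, 0.0]
gripper_width: 0.0602
gripper_force: 0.0
```

>>> send_rows(
  moves=[
    {"slide": [0.05, 0.95, 0], "turn": 0, "gripper": 0.65},
    {"slide": [0.05, 0.95, 0], "turn": 0, "gripper": 0.65},
    {"slide": [0.05, 0.95, 0], "turn": 0, "gripper": 0.65},
    {"slide": [0.05, 0.95, 0], "turn": 0, "gripper": 0.65},
    {"slide": [0.05, 0.95, 0], "turn": 0, "gripper": 0.65},
  ],
)

```text
time_s: 3.63
tcp_pos: [0.4264, -0.1015, 0.3059]
eef_rot: [180.0, 0.0, -3.3]
contact_force: [-0.5, 0.3, 0.4]
gripper_width: 0.057
gripper_force: 0.0
```

>>> send_rows(
  moves=[
    {"slide": [0.05, 0.95, 0.3], "turn": 0, "gripper": 0.65},
    {"slide": [0.05, 0.95, 0.3], "turn": 0, "gripper": 0.65},
    {"slide": [0.05, 0.95, 0.3], "turn": 0, "gripper": 0.65},
    {"slide": [0.05, 0.95, 0.3], "turn": 0, "gripper": 0.65},
    {"slide": [0.05, 0.95, 0.3], "turn": 0, "gripper": 0.65},
  ],
)

```text
time_s: 4.05
tcp_pos: [0.4257, -0.2442, 0.2586]
eef_rot: [-180.0, 0.2, -3.2]
contact_force: [1.5, 0.9, 0.1]
gripper_width: 0.057
gripper_force: 0.0
```

>>> send_rows(
  moves=[
    {"slide": [0.05, 0.55, 0.3], "turn": 0, "gripper": 0.65},
    {"slide": [0.05, 0.55, 0.3], "turn": 0, "gripper": 0.65},
    {"slide": [0.05, 0.55, 0.3], "turn": 0, "gripper": 0.65},
    {"slide": [0.05, 0.55, 0.3], "turn": 0, "gripper": 0.65},
    {"slide": [0.05, 0.55, 0.3], "turn": 0, "gripper": 0.65},
  ],
)

```text
time_s: 4.47
tcp_pos: [0.4294, -0.3246, 0.2156]
eef_rot: [-180.0, 0.1, -3.2]
contact_force: [-0.9, 0.3, 0.7]
gripper_width: 0.0567
gripper_force: 0.0
```

```bash
python3 - <<'E'
from h import *
c=cap('wrist','w2.png');s=get_state();print(s['tcp_pos'],s['eef_rot'],s['gripper_width'])
np.save('w2.npy',c,allow_pickle=True)
for n in ('flat_bottle','clear_bottle','dropper_bottle','tall_bottle'):
    print(n,[(np.round(r['location'],4).tolist(),round(r['p'],2),proj(c,r['location']).round(0)) for r in optics.look_for('wrist',n)[:2]])
for n,p in (('flat',(.510,-.328,.076)),('clear',(.579,-.265,.085)),('drop',(.606,-.182,.088)),('tall',(.469,-.153,.088))): print(n,proj(c,p).round(1))
print('tcp',proj(c,s['tcp_pos']))
E
```

```text
[ 0.42964662 -0.32435121  0.21641163] [ 1.79996894e+02 -8.48473598e-03 -3.11859433e+00] 0.0569139469683592
flat_bottle [([0.5153, -0.3339, 0.0776], 0.56, array([259.,  93.]))]
clear_bottle [([0.5711, -0.275, 0.0597], 0.66, array([191.,  35.]))]
dropper_bottle [([0.5977, -0.1934, 0.0498], 0.82, array([104.,  11.]))]
tall_bottle [([0.47, -0.164, 0.0594], 0.76, array([ 92., 151.]))]
flat [252.6  99.5]
clear [172.6  17.2]
drop [ 65.5 -14.5]
tall [ 65.1 156.6]
tcp [253.24565759 241.65378405]
```

View pics/w2.png

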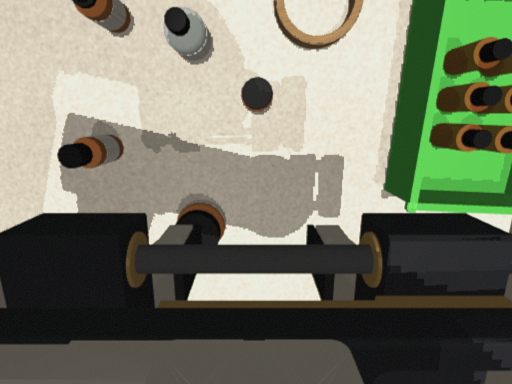

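The wrist view shows the flat cap at (257,94), the tall cap at (71,155) and the clear bottle's cap at (178,20). That puts the flat bottle at about (0.515, -0.333).

>>> send_rows(
  moves=[
    {"slide": [0.57, 0.025, 0], "turn": 0, "gripper": 0.65},
    {"slide": [0.57, 0.025, 0], "turn": 0, "gripper": 0.65},
    {"slide": [0.57, 0.025, 0.5], "turn": 0, "gripper": 0.65},
    {"slide": [0.57, 0.025, 0.5], "turn": 0, "gripper": 0.65},
    {"slide": [0.57, 0.025, 0.5], "turn": 0, "gripper": 0.65},
  ],
)

```text
time_s: 5.13
tcp_pos: [0.5111, -0.3313, 0.1347]
eef_rot: [-179.8, 0.5, -3.2]
contact_force: [-0.8, 0.4, -1.5]
gripper_width: 0.0571
gripper_force: 0.0
```

>>> send_rows(
  moves=[
    {"slide": [0, 0, 0.2], "turn": 0, "gripper": 0.65},
    {"slide": [0, 0, 0.4], "turn": 0, "gripper": 0.65},
    {"slide": [0, 0, 0.6], "turn": 0, "gripper": 0.65},
    {"slide": [0, 0, 0.74], "turn": 0, "gripper": 0.65},
    {"slide": [0, 0, 0.74], "turn": 0, "gripper": 0.65},
  ],
)

```text
time_s: 5.55
tcp_pos: [0.512, -0.3328, 0.0279]
eef_rot: [-179.9, 0.3, -3.2]
contact_force: [-0.4, 0.6, -0.5]
gripper_width: 0.057
gripper_force: 0.0
```

>>> send_rows(
  moves=[
    {"slide": [0, 0, 0], "turn": 0, "gripper": 0.5},
    {"slide": [0, 0, 0], "turn": 0, "gripper": 0.42},
    {"slide": [0, 0, 0], "turn": 0, "gripper": 0.36},
    {"slide": [0, 0, 0], "turn": 0, "gripper": 0.3},
    {"slide": [0, 0, 0], "turn": 0, "gripper": 0.3},
  ],
  newtons=12,
)

```text
time_s: 5.97
tcp_pos: [0.5149, -0.3342, 0.0318]
eef_rot: [180.0, -0.1, -3.2]
contact_force: [0.1, 2.0, 4.5]
gripper_width: 0.0315
gripper_force: 11.9
```

>>> send_rows(
  moves=[
    {"slide": [0, 0, -0.15], "turn": 0, "gripper": 0.3},
    {"slide": [0, 0, -0.4], "turn": 0, "gripper": 0.3},
    {"slide": [0, 0, -0.7], "turn": 0, "gripper": 0.3},
    {"slide": [0, 0, -1], "turn": 0, "gripper": 0.3},
    {"slide": [0, 0, -1], "turn": 0, "gripper": 0.3},
  ],
  newtons=20,
)

```text
time_s: 6.38
tcp_pos: [0.5172, -0.3358, 0.189]
eef_rot: [179.7, -0.6, -3.1]
contact_force: [1.5, -0.5, 1.0]
gripper_width: 0.0313
gripper_force: 19.8
```

>>> send_rows(
  moves=[
    {"slide": [-0.043, -0.15, 0], "turn": 0, "gripper": 0.3},
    {"slide": [-0.043, -0.35, 0], "turn": 0, "gripper": 0.3},
    {"slide": [-0.043, -0.55, 0], "turn": 0, "gripper": 0.3},
    {"slide": [-0.043, -0.75, 0], "turn": 0, "gripper": 0.3},
    {"slide": [-0.043, -0.945, 0], "turn": 0, "gripper": 0.3},
  ],
)

```text
time_s: 6.8
tcp_pos: [0.5151, -0.1908, 0.1805]
eef_rot: [-180.0, -0.1, -3.2]
contact_force: [1.2, -0.0, 0.1]
gripper_width: 0.0312
gripper_force: 19.8
```

>>> send_rows(
  moves=[
    {"slide": [-0.043, -0.2, 0], "turn": 0, "gripper": 0.3},
    {"slide": [-0.043, -0.4, 0], "turn": 0, "gripper": 0.3},
    {"slide": [-0.043, -0.6, 0], "turn": 0, "gripper": 0.3},
    {"slide": [-0.043, -0.8, 0], "turn": 0, "gripper": 0.3},
    {"slide": [-0.043, -0.945, 0], "turn": 0, "gripper": 0.3},
  ],
)

```text
time_s: 7.22
tcp_pos: [0.5166, -0.0481, 0.1806]
eef_rot: [-180.0, -0.1, -3.1]
contact_force: [-0.1, -0.7, -1.4]
gripper_width: 0.0316
gripper_force: 19.8
```

>>> send_rows(
  moves=[
    {"slide": [-0.043, -0.2, 0], "turn": 0, "gripper": 0.3},
    {"slide": [-0.043, -0.4, 0], "turn": 0, "gripper": 0.3},
    {"slide": [-0.043, -0.6, 0], "turn": 0, "gripper": 0.3},
    {"slide": [-0.043, -0.8, 0], "turn": 0, "gripper": 0.3},
    {"slide": [-0.043, -0.945, 0], "turn": 0, "gripper": 0.3},
  ],
)

```text
time_s: 7.63
tcp_pos: [0.5181, 0.0939, 0.1806]
eef_rot: [-180.0, -0.1, -3.1]
contact_force: [0.7, -0.3, -0.7]
gripper_width: 0.0315
gripper_force: 19.8
```

>>> send_rows(
  moves=[
    {"slide": [-0.043, -0.2, 0], "turn": 0, "gripper": 0.3},
    {"slide": [-0.043, -0.4, 0], "turn": 0, "gripper": 0.3},
    {"slide": [-0.043, -0.6, 0], "turn": 0, "gripper": 0.3},
    {"slide": [-0.043, -0.8, 0], "turn": 0, "gripper": 0.3},
    {"slide": [-0.043, -0.945, 0], "turn": 0, "gripper": 0.3},
  ],
)

```text
time_s: 8.05
tcp_pos: [0.5195, 0.2359, 0.1805]
eef_rot: [-180.0, -0.0, -3.1]
contact_force: [0.2, -0.2, -0.8]
gripper_width: 0.0322
gripper_force: 19.8
```

```bash
python3 - <<'E'
from h import *
s=get_state();print(s['time_s'],np.round(s['tcp_pos'],4),np.round(s['eef_rot'],2),s['gripper_width'],s['gripper_force'])
ims=[cap(n)for n in('scene','side')];s=get_state();print(np.round(s['tcp_pos'],4))
f=lambda i,x,y,w,h,s:cv2.convertScaleAbs(cv2.resize(i[y:y+h,x:x+w],None,fx=s,fy=s,interpolation=cv2.INTER_CUBIC),alpha=1.8)
o=np.hstack([f(ims[0]['img'],270,150,140,150,2.8),f(ims[1]['img'],215,70,120,140,3)])if 0 else None
A=f(ims[0]['img'],270,150,140,150,2.8);B=f(ims[1]['img'],215,60,130,140,3)
o=np.zeros((425,800,3),np.uint8);o[:A.shape[0],:A.shape[1]]=A;o[:B.shape[0],400:400+B.shape[1]]=B
cv2.imwrite('pics/d.png',o[:,:,::-1])
E
```

```text
8.05 [0.5195 0.2359 0.1805] [-1.7995e+02 -4.0000e-02 -3.1200e+00] 0.032173810108682456 19.828328342700843
[0.5197 0.2366 0.1801]
```

View pics/d.png

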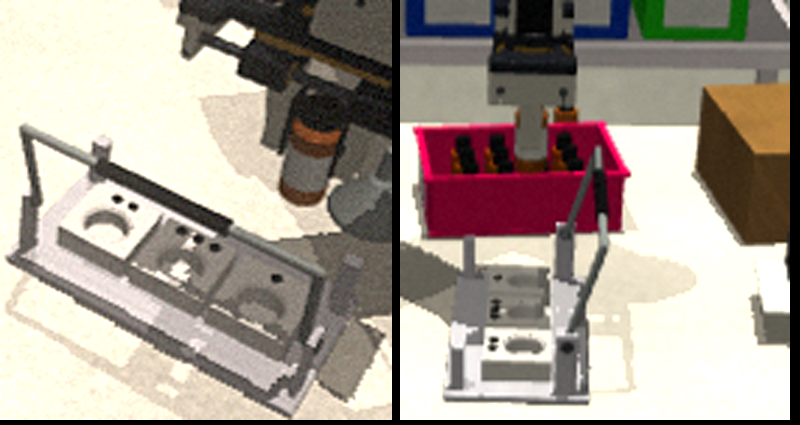

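The crops show the flat bottle hanging upright with its bottom at about scene pixel (378,219). Pocket 1 is at scene (363.6,258) and side (257,152). I'll compare these with the predicted pixels.

```bash
python3 - <<'E'
from h import *
a=np.load('a.npy',allow_pickle=True).item();b=np.load('b.npy',allow_pickle=True).item()
for n,p in(('p1',(.521,.2345,.03)),('p3',(.5175,.1665,.03)),('p2',(.514,.0985,.03)),('bottom',(.5197,.2366,.1495)),('bodycentre',(.5197,.2366,.18))):
    print(n,proj(a,p).round(1),proj(b,p).round(1))
for u,v in((363.6,258.2),(334.4,242.4),(308,229)): print('scene->',atz(a,u,v,.03).round(4))
for u,v in((257,152.3),(255.5,163.5),(254,175)): print('side->',atz(b,u,v,.03).round(4))
E
```

```text
p1 [362.4 257.9] [256.8 152.4]
p3 [333.8 243.3] [256.6 162.8]
p2 [307.2 229.8] [256.3 174.2]
bottom [376.2 217.9] [257.6 115.8]
bodycentre [379.9 206.3] [257.9 106.1]
scene-> [0.5203 0.237  0.03  ]
scene-> [0.5142 0.1664 0.03  ]
scene-> [0.5107 0.0988 0.03  ]
side-> [0.5215 0.235  0.03  ]
side-> [0.5142 0.1622 0.03  ]
side-> [0.5073 0.0936 0.03  ]
```

>>> send_rows(
  moves=[
    {"slide": [0.01, 0.01, 0.15], "turn": 0, "gripper": 0.3},
    {"slide": [0.01, 0.01, 0.35], "turn": 0, "gripper": 0.3},
    {"slide": [0.01, 0.01, 0.5], "turn": 0, "gripper": 0.3},
    {"slide": [0.01, 0.01, 0.62], "turn": 0, "gripper": 0.3},
    {"slide": [0.01, 0.01, 0.7], "turn": 0, "gripper": 0.3},
  ],
)

```text
time_s: 8.57
tcp_pos: [0.5199, 0.2308, 0.0733]
eef_rot: [179.9, 0.1, -3.2]
contact_force: [0.2, 0.0, -1.2]
gripper_width: 0.0318
gripper_force: 19.8
```

>>> send_rows(
  moves=[
    {"slide": [0, 0, 0.03], "turn": 0, "gripper": 0.3},
    {"slide": [0, 0, 0.06], "turn": 0, "gripper": 0.3},
    {"slide": [0, 0, 0.09], "turn": 0, "gripper": 0.3},
    {"slide": [0, 0, 0.12], "turn": 0, "gripper": 0.3},
    {"slide": [0, 0, 0.15], "turn": 0, "gripper": 0.3},
  ],
  newtons=10,
)

```text
time_s: 8.98
tcp_pos: [0.5214, 0.2323, 0.053]
eef_rot: [-179.9, -0.1, -3.2]
contact_force: [-0.1, -0.1, -0.1]
gripper_width: 0.0318
gripper_force: 9.9
```

>>> send_rows(
  moves=[
    {"slide": [0, -0.015, 0.02], "turn": 0, "gripper": 0.3},
    {"slide": [0, -0.015, 0.035], "turn": 0, "gripper": 0.3},
    {"slide": [0, -0.015, 0.05], "turn": 0, "gripper": 0.3},
    {"slide": [0, -0.015, 0.06], "turn": 0, "gripper": 0.3},
    {"slide": [0, -0.015, 0.06], "turn": 0, "gripper": 0.3},
  ],
)

```text
time_s: 9.4
tcp_pos: [0.5213, 0.2346, 0.0436]
eef_rot: [-180.0, -0.0, -3.2]
contact_force: [0.6, 0.0, -0.6]
gripper_width: 0.0315
gripper_force: 9.9
```

>>> send_rows(
  moves=[
    {"slide": [0, 0, 0.01], "turn": 0, "gripper": 0.3},
    {"slide": [0, 0, 0.015], "turn": 0, "gripper": 0.3},
    {"slide": [0, 0, 0.02], "turn": 0, "gripper": 0.3},
    {"slide": [0, 0, 0.02], "turn": 0, "gripper": 0.3},
    {"slide": [0, 0, 0.02], "turn": 0, "gripper": 0.3},
  ],
  newtons=4,
)

```text
time_s: 9.82
tcp_pos: [0.5219, 0.2352, 0.0414]
eef_rot: [-179.9, -0.1, -3.1]
contact_force: [-0.9, 2.2, 5.2]
gripper_width: 0.0314
gripper_force: 4.0
```

>>> send_rows(
  moves=[
    {"slide": [0, 0, 0], "turn": 0, "gripper": 0.38},
    {"slide": [0, 0, 0], "turn": 0, "gripper": 0.42},
    {"slide": [0, 0, 0], "turn": 0, "gripper": 0.48},
    {"slide": [0, 0, 0], "turn": 0, "gripper": 0.48},
    {"slide": [0, 0, -0.05], "turn": 0, "gripper": 0.48},
  ],
)

```text
time_s: 10.23
tcp_pos: [0.52, 0.2334, 0.0467]
eef_rot: [179.9, 0.1, -3.2]
contact_force: [-0.4, -0.7, 0.7]
gripper_width: 0.0416
gripper_force: 0.0
```

>>> send_rows(
  moves=[
    {"slide": [0, 0, -0.2], "turn": 0, "gripper": 0.48},
    {"slide": [0, 0, -0.4], "turn": 0, "gripper": 0.48},
    {"slide": [0, 0, -0.6], "turn": 0, "gripper": 0.48},
    {"slide": [0, 0, -0.8], "turn": 0, "gripper": 0.48},
    {"slide": [0, 0, -1], "turn": 0, "gripper": 0.48},
  ],
)

```text
time_s: 10.65
tcp_pos: [0.5208, 0.2339, 0.2001]
eef_rot: [180.0, -0.0, -3.2]
contact_force: [0.1, 0.6, 0.1]
gripper_width: 0.0421
gripper_force: 0.0
```

>>> send_rows(
  moves=[
    {"slide": [0.053, 0.943, -0.2], "turn": 0, "gripper": 0.65},
    {"slide": [0.053, 0.943, -0.2], "turn": 0, "gripper": 0.65},
    {"slide": [0.053, 0.943, -0.2], "turn": 0, "gripper": 0.65},
    {"slide": [0.053, 0.943, -0.2], "turn": 0, "gripper": 0.65},
    {"slide": [0.053, 0.943, -0.2], "turn": 0, "gripper": 0.65},
  ],
)

```text
time_s: 11.07
tcp_pos: [0.521, 0.0893, 0.2301]
eef_rot: [-180.0, -0.1, -3.3]
contact_force: [0.1, -0.7, -0.4]
gripper_width: 0.0569
gripper_force: 0.0
```

>>> send_rows(
  moves=[
    {"slide": [0.053, 0.943, 0], "turn": 0, "gripper": 0.65},
    {"slide": [0.053, 0.943, 0], "turn": 0, "gripper": 0.65},
    {"slide": [0.053, 0.943, 0], "turn": 0, "gripper": 0.65},
    {"slide": [0.053, 0.943, 0], "turn": 0, "gripper": 0.65},
    {"slide": [0.053, 0.943, 0], "turn": 0, "gripper": 0.65},
  ],
)

```text
time_s: 11.48
tcp_pos: [0.5208, -0.0519, 0.2283]
eef_rot: [180.0, 0.0, -3.3]
contact_force: [0.7, 1.6, 0.3]
gripper_width: 0.0571
gripper_force: 0.0
```

>>> send_rows(
  moves=[
    {"slide": [0.053, 0.943, 0], "turn": 0, "gripper": 0.65},
    {"slide": [0.053, 0.943, 0], "turn": 0, "gripper": 0.65},
    {"slide": [0.053, 0.943, 0], "turn": 0, "gripper": 0.65},
    {"slide": [0.053, 0.943, 0], "turn": 0, "gripper": 0.65},
    {"slide": [0.053, 0.943, 0], "turn": 0, "gripper": 0.65},
  ],
)

```text
time_s: 11.9
tcp_pos: [0.5213, -0.1932, 0.2278]
eef_rot: [180.0, 0.1, -3.3]
contact_force: [0.4, 1.3, 0.0]
gripper_width: 0.057
gripper_force: 0.0
```

```bash
python3 - <<'E'
from h import *
c=cap('wrist','w3.png');a=cap('scene');s=get_state();print(s['tcp_pos'],s['eef_rot'],s['gripper_width'])
np.save('w3.npy',c,allow_pickle=True)
for n in ('clear_bottle','dropper_bottle','tall_bottle'):
    print(n,[(np.round(r['location'],4).tolist(),round(r['p'],2),proj(c,r['location']).round(0)) for r in optics.look_for('wrist',n)[:2]])
for n,p in (('clear',(.579,-.265,.085)),('drop',(.606,-.182,.088)),('tall',(.471,-.158,.088))): print(n,proj(c,p).round(1))
A=cv2.convertScaleAbs(cv2.resize(a['img'][170:300,270:410],None,fx=2,fy=2,interpolation=cv2.INTER_CUBIC),alpha=1.8)
o=np.zeros((384,800,3),np.uint8);o[:,:512]=c['img'];o[:260,515:795]=A
cv2.imwrite('pics/e.png',o[:,:,::-1])
E
```

```text
[ 0.5213727  -0.19084325  0.227891  ] [-1.79990689e+02  3.19421293e-02 -3.25614708e+00] 0.05692529542164673
clear_bottle [([0.5769, -0.265, 0.0574], 0.88, array([320., 122.]))]
dropper_bottle [([0.604, -0.185, 0.0733], 0.62, array([240.,  99.]))]
tall_bottle [([0.4792, -0.1616, 0.0646], 0.92, array([227., 220.])), ([0.5793, -0.2613, 0.0581], 0.65, array([317., 120.]))]
clear [326.2 120.6]
drop [236.   95.9]
tall [222.3 235.4]
```

View pics/e.png

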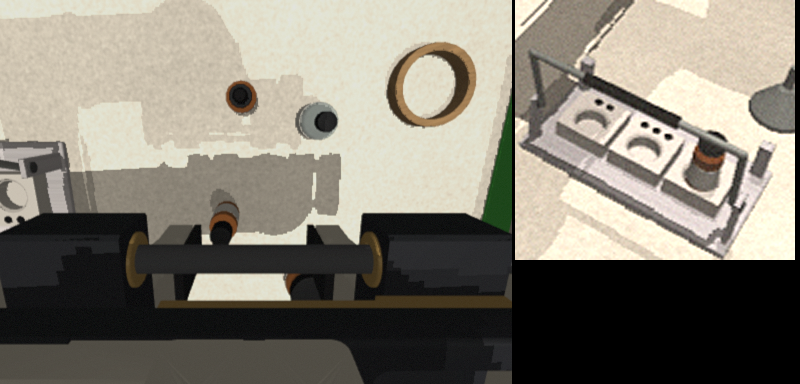

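The wrist view shows the dropper tip at (239,94) and the tall cap at (221,238). The scene crop shows the flat bottle standing in the one-dot pocket. The dropper bottle is at about (0.607, -0.185).

>>> send_rows(
  moves=[
    {"slide": [0.57, -0.072, 0], "turn": 0, "gripper": 0.65},
    {"slide": [0.57, -0.072, 0], "turn": 0, "gripper": 0.65},
    {"slide": [0.57, -0.072, 0.3], "turn": 0, "gripper": 0.65},
    {"slide": [0.57, -0.072, 0.5], "turn": 0, "gripper": 0.65},
    {"slide": [0.57, -0.072, 0.6], "turn": 0, "gripper": 0.65},
  ],
)

```text
time_s: 12.57
tcp_pos: [0.6059, -0.1824, 0.1331]
eef_rot: [-179.9, 0.3, -3.1]
contact_force: [-0.6, 0.1, -1.0]
gripper_width: 0.057
gripper_force: 0.0
```

>>> send_rows(
  moves=[
    {"slide": [0, 0, 0.05], "turn": 0, "gripper": 0.65},
    {"slide": [0, 0, 0.05], "turn": 0, "gripper": 0.65},
    {"slide": [0, 0, 0.05], "turn": 0, "gripper": 0.65},
    {"slide": [0, 0, 0.05], "turn": 0, "gripper": 0.65},
    {"slide": [0, 0, 0.05], "turn": 0, "gripper": 0.65},
  ],
)

```text
time_s: 12.98
tcp_pos: [0.6085, -0.1845, 0.1326]
eef_rot: [180.0, -0.2, -3.1]
contact_force: [-0.3, 0.4, -0.2]
gripper_width: 0.057
gripper_force: 0.0
```

>>> send_rows(
  moves=[
    {"slide": [0, 0, 0.2], "turn": 0, "gripper": 0.65},
    {"slide": [0, 0, 0.4], "turn": 0, "gripper": 0.65},
    {"slide": [0, 0, 0.6], "turn": 0, "gripper": 0.65},
    {"slide": [0, 0, 0.68], "turn": 0, "gripper": 0.65},
    {"slide": [0, 0, 0.68], "turn": 0, "gripper": 0.65},
  ],
)

```text
time_s: 13.4
tcp_pos: [0.6057, -0.1846, 0.0264]
eef_rot: [-180.0, 0.2, -3.2]
contact_force: [-0.3, -0.1, 0.9]
gripper_width: 0.0565
gripper_force: 0.0
```

>>> send_rows(
  moves=[
    {"slide": [0, 0, 0], "turn": 0, "gripper": 0.5},
    {"slide": [0, 0, 0], "turn": 0, "gripper": 0.42},
    {"slide": [0, 0, 0], "turn": 0, "gripper": 0.36},
    {"slide": [0, 0, 0], "turn": 0, "gripper": 0.3},
    {"slide": [0, 0, 0], "turn": 0, "gripper": 0.3},
  ],
  newtons=12,
)

```text
time_s: 13.82
tcp_pos: [0.6083, -0.1847, 0.03]
eef_rot: [180.0, -0.1, -3.2]
contact_force: [-0.2, -0.5, 4.2]
gripper_width: 0.0316
gripper_force: 12.0
```

>>> send_rows(
  moves=[
    {"slide": [0, 0, -0.15], "turn": 0, "gripper": 0.3},
    {"slide": [0, 0, -0.4], "turn": 0, "gripper": 0.3},
    {"slide": [0, 0, -0.7], "turn": 0, "gripper": 0.3},
    {"slide": [0, 0, -1], "turn": 0, "gripper": 0.3},
    {"slide": [0, 0, -1], "turn": 0, "gripper": 0.3},
  ],
  newtons=20,
)

```text
time_s: 14.23
tcp_pos: [0.6111, -0.1856, 0.1876]
eef_rot: [179.9, -0.7, -3.1]
contact_force: [1.1, -0.0, 1.1]
gripper_width: 0.0313
gripper_force: 20.0
```

>>> send_rows(
  moves=[
    {"slide": [-0.15, -0.14, 0], "turn": 0, "gripper": 0.3},
    {"slide": [-0.3, -0.28, 0], "turn": 0, "gripper": 0.3},
    {"slide": [-0.45, -0.42, 0], "turn": 0, "gripper": 0.3},
    {"slide": [-0.58, -0.55, 0], "turn": 0, "gripper": 0.3},
    {"slide": [-0.666, -0.63, 0], "turn": 0, "gripper": 0.3},
  ],
)

```text
time_s: 14.65
tcp_pos: [0.5111, -0.0835, 0.179]
eef_rot: [-180.0, -0.0, -3.2]
contact_force: [0.7, -0.1, -1.0]
gripper_width: 0.0314
gripper_force: 20.0
```

>>> send_rows(
  moves=[
    {"slide": [-0.034, -0.12, 0], "turn": 0, "gripper": 0.3},
    {"slide": [-0.034, -0.24, 0], "turn": 0, "gripper": 0.3},
    {"slide": [-0.034, -0.36, 0], "turn": 0, "gripper": 0.3},
    {"slide": [-0.034, -0.48, 0], "turn": 0, "gripper": 0.3},
    {"slide": [-0.034, -0.615, 0], "turn": 0, "gripper": 0.3},
  ],
)

```text
time_s: 15.07
tcp_pos: [0.5127, 0.0084, 0.1791]
eef_rot: [-180.0, -0.1, -3.2]
contact_force: [1.0, 0.2, -0.5]
gripper_width: 0.0313
gripper_force: 20.0
```

>>> send_rows(
  moves=[
    {"slide": [-0.034, -0.15, 0], "turn": 0, "gripper": 0.3},
    {"slide": [-0.034, -0.3, 0], "turn": 0, "gripper": 0.3},
    {"slide": [-0.034, -0.45, 0], "turn": 0, "gripper": 0.3},
    {"slide": [-0.034, -0.615, 0], "turn": 0, "gripper": 0.3},
    {"slide": [-0.034, -0.615, 0], "turn": 0, "gripper": 0.3},
  ],
)

```text
time_s: 15.48
tcp_pos: [0.5135, 0.1032, 0.179]
eef_rot: [-179.9, -0.1, -3.0]
contact_force: [0.8, 1.0, -0.4]
gripper_width: 0.0313
gripper_force: 20.0
```

```bash
python3 - <<'E'
from h import *
for i in range(3):
    cap('side');s=get_state()
print(s['time_s'],np.round(s['tcp_pos'],4),np.round(s['eef_rot'],2),s['gripper_width'],s['gripper_force'])
E
```

```text
15.6333 [0.5127 0.1001 0.1787] [-179.99   -0.     -3.12] 0.03106848430150997 19.976567957746738
```

>>> send_rows(
  moves=[
    {"slide": [0.005, 0.007, 0.15], "turn": 0, "gripper": 0.3},
    {"slide": [0.005, 0.007, 0.35], "turn": 0, "gripper": 0.3},
    {"slide": [0.005, 0.007, 0.5], "turn": 0, "gripper": 0.3},
    {"slide": [0.005, 0.007, 0.62], "turn": 0, "gripper": 0.3},
    {"slide": [0.005, 0.007, 0.69], "turn": 0, "gripper": 0.3},
  ],
)

```text
time_s: 16.05
tcp_pos: [0.5123, 0.0973, 0.0731]
eef_rot: [179.9, 0.1, -3.3]
contact_force: [0.3, 1.4, -1.4]
gripper_width: 0.0315
gripper_force: 20.0
```

>>> send_rows(
  moves=[
    {"slide": [0, 0, 0.03], "turn": 0, "gripper": 0.3},
    {"slide": [0, 0, 0.06], "turn": 0, "gripper": 0.3},
    {"slide": [0, 0, 0.09], "turn": 0, "gripper": 0.3},
    {"slide": [0, 0, 0.12], "turn": 0, "gripper": 0.3},
    {"slide": [0, 0, 0.15], "turn": 0, "gripper": 0.3},
  ],
  newtons=10,
)

```text
time_s: 16.47
tcp_pos: [0.514, 0.099, 0.0529]
eef_rot: [-180.0, -0.1, -3.2]
contact_force: [-0.3, 0.1, -0.6]
gripper_width: 0.0317
gripper_force: 10.0
```

>>> send_rows(
  moves=[
    {"slide": [0, 0, 0.02], "turn": 0, "gripper": 0.3},
    {"slide": [0, 0, 0.04], "turn": 0, "gripper": 0.3},
    {"slide": [0, 0, 0.06], "turn": 0, "gripper": 0.3},
    {"slide": [0, 0, 0.065], "turn": 0, "gripper": 0.3},
    {"slide": [0, 0, 0.065], "turn": 0, "gripper": 0.3},
  ],
)

```text
time_s: 16.88
tcp_pos: [0.5134, 0.0989, 0.0426]
eef_rot: [180.0, 0.0, -3.2]
contact_force: [0.2, -0.0, -0.3]
gripper_width: 0.0316
gripper_force: 10.0
```

>>> send_rows(
  moves=[
    {"slide": [0, 0, 0.007], "turn": 0, "gripper": 0.3},
    {"slide": [0, 0, 0.013], "turn": 0, "gripper": 0.3},
    {"slide": [0, 0, 0.018], "turn": 0, "gripper": 0.3},
    {"slide": [0, 0, 0.018], "turn": 0, "gripper": 0.3},
    {"slide": [0, 0, 0.018], "turn": 0, "gripper": 0.3},
  ],
  newtons=4,
)

```text
time_s: 17.3
tcp_pos: [0.5139, 0.0988, 0.0406]
eef_rot: [-180.0, -0.0, -3.1]
contact_force: [-0.8, -2.5, 4.3]
gripper_width: 0.0314
gripper_force: 4.0
```

>>> send_rows(
  moves=[
    {"slide": [0, 0, 0], "turn": 0, "gripper": 0.38},
    {"slide": [0, 0, 0], "turn": 0, "gripper": 0.42},
    {"slide": [0, 0, 0], "turn": 0, "gripper": 0.46},
    {"slide": [0, 0, 0], "turn": 0, "gripper": 0.46},
    {"slide": [0, 0, -0.05], "turn": 0, "gripper": 0.46},
  ],
)

```text
time_s: 17.72
tcp_pos: [0.5126, 0.0986, 0.0465]
eef_rot: [179.9, 0.1, -3.2]
contact_force: [-0.1, -0.3, -0.7]
gripper_width: 0.0402
gripper_force: 0.0
```

>>> send_rows(
  moves=[
    {"slide": [0, 0, -0.2], "turn": 0, "gripper": 0.46},
    {"slide": [0, 0, -0.4], "turn": 0, "gripper": 0.46},
    {"slide": [0, 0, -0.6], "turn": 0, "gripper": 0.46},
    {"slide": [0, 0, -0.8], "turn": 0, "gripper": 0.46},
    {"slide": [0, 0, -1], "turn": 0, "gripper": 0.46},
  ],
)

```text
time_s: 18.13
tcp_pos: [0.5133, 0.0988, 0.1998]
eef_rot: [-180.0, -0.0, -3.2]
contact_force: [1.8, 0.4, 0.4]
gripper_width: 0.0403
gripper_force: 0.0
```

>>> send_rows(
  moves=[
    {"slide": [-0.35, 0.87, -0.2], "turn": 0, "gripper": 0.65},
    {"slide": [-0.35, 0.87, -0.2], "turn": 0, "gripper": 0.65},
    {"slide": [-0.35, 0.87, -0.2], "turn": 0, "gripper": 0.65},
    {"slide": [-0.35, 0.87, -0.2], "turn": 0, "gripper": 0.65},
    {"slide": [-0.35, 0.87, -0.2], "turn": 0, "gripper": 0.65},
  ],
)

```text
time_s: 18.55
tcp_pos: [0.4524, -0.031, 0.2296]
eef_rot: [-179.9, -0.1, -3.3]
contact_force: [-0.2, 0.2, 0.4]
gripper_width: 0.0565
gripper_force: 0.0
```

>>> send_rows(
  moves=[
    {"slide": [-0.35, 0.87, 0], "turn": 0, "gripper": 0.65},
    {"slide": [-0.35, 0.87, 0], "turn": 0, "gripper": 0.65},
    {"slide": [-0.35, 0.87, 0], "turn": 0, "gripper": 0.65},
    {"slide": [-0.35, 0.87, 0], "turn": 0, "gripper": 0.65},
    {"slide": [-0.35, 0.87, 0], "turn": 0, "gripper": 0.65},
  ],
)

```text
time_s: 18.97
tcp_pos: [0.3928, -0.1579, 0.228]
eef_rot: [-180.0, -0.0, -3.3]
contact_force: [-0.4, 1.3, -0.9]
gripper_width: 0.0569
gripper_force: 0.0
```

```bash
python3 - <<'E'
from h import *
c=cap('wrist','w4.png');a=cap('scene');s=get_state();print(s['tcp_pos'],s['eef_rot'],s['gripper_width'])
for n in ('tall_bottle',):
    print(n,[(np.round(r['location'],4).tolist(),round(r['p'],2),proj(c,r['location']).round(0)) for r in optics.look_for('wrist',n)[:2]])
print(proj(c,(.469,-.157,.088)).round(1))
A=cv2.convertScaleAbs(cv2.resize(a['img'][170:300,270:410],None,fx=2,fy=2,interpolation=cv2.INTER_CUBIC),alpha=1.8)
o=np.zeros((384,800,3),np.uint8);o[:,:512]=c['img'];o[:260,515:795]=A
cv2.imwrite('pics/f.png',o[:,:,::-1])
E
```

```text
[ 0.39435363 -0.15616064  0.22796187] [-1.79989859e+02 -3.87778982e-02 -3.26737945e+00] 0.05727273442569208
tall_bottle [([0.4677, -0.1583, 0.089], 0.93, array([249., 106.])), ([0.5034, 0.0583, 0.0082], 0.31, array([61., 88.]))]
[247.9 105.1]
```

View pics/f.png

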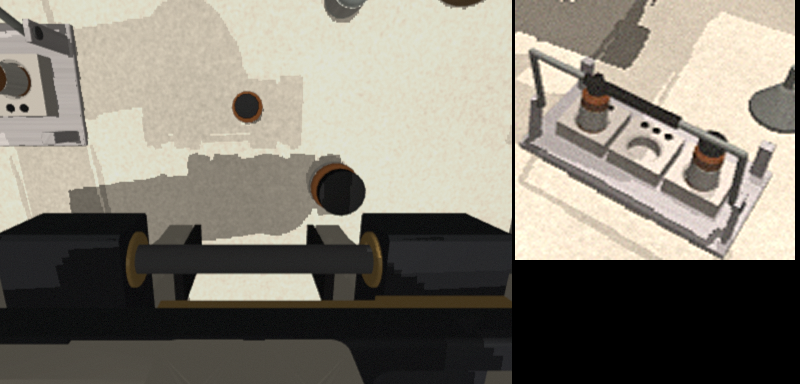

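The wrist view shows the tall cap at (247,106), so that bottle is at about (0.468, -0.157). The scene crop shows the flat and dropper bottles seated in pockets 1 and 2.

>>> send_rows(
  moves=[
    {"slide": [0.496, -0.02, 0], "turn": 0, "gripper": 0.65},
    {"slide": [0.496, -0.02, 0], "turn": 0, "gripper": 0.65},
    {"slide": [0.496, -0.02, 0.3], "turn": 0, "gripper": 0.65},
    {"slide": [0.496, -0.02, 0.5], "turn": 0, "gripper": 0.65},
    {"slide": [0.496, -0.02, 0.63], "turn": 0, "gripper": 0.65},
  ],
)

```text
time_s: 19.53
tcp_pos: [0.4681, -0.1554, 0.1295]
eef_rot: [-180.0, 0.2, -3.1]
contact_force: [-1.1, -1.1, 0.3]
gripper_width: 0.0571
gripper_force: 0.0
```

>>> send_rows(
  moves=[
    {"slide": [0, 0, 0.15], "turn": 0, "gripper": 0.65},
    {"slide": [0, 0, 0.35], "turn": 0, "gripper": 0.65},
    {"slide": [0, 0, 0.55], "turn": 0, "gripper": 0.65},
    {"slide": [0, 0, 0.685], "turn": 0, "gripper": 0.65},
    {"slide": [0, 0, 0.685], "turn": 0, "gripper": 0.65},
  ],
)

```text
time_s: 19.95
tcp_pos: [0.4665, -0.1558, 0.0264]
eef_rot: [180.0, 0.4, -3.1]
contact_force: [-0.5, -0.7, -0.8]
gripper_width: 0.0572
gripper_force: 0.0
```

>>> send_rows(
  moves=[
    {"slide": [0, 0, 0], "turn": 0, "gripper": 0.5},
    {"slide": [0, 0, 0], "turn": 0, "gripper": 0.42},
    {"slide": [0, 0, 0], "turn": 0, "gripper": 0.36},
    {"slide": [0, 0, 0], "turn": 0, "gripper": 0.3},
    {"slide": [0, 0, 0], "turn": 0, "gripper": 0.3},
  ],
  newtons=12,
)

```text
time_s: 20.37
tcp_pos: [0.4697, -0.1569, 0.0316]
eef_rot: [-180.0, -0.1, -3.2]
contact_force: [0.2, -0.1, 2.9]
gripper_width: 0.032
gripper_force: 11.9
```

>>> send_rows(
  moves=[
    {"slide": [0, 0, -0.15], "turn": 0, "gripper": 0.3},
    {"slide": [0, 0, -0.4], "turn": 0, "gripper": 0.3},
    {"slide": [0, 0, -0.7], "turn": 0, "gripper": 0.3},
    {"slide": [0, 0, -1], "turn": 0, "gripper": 0.3},
    {"slide": [0, 0, -1], "turn": 0, "gripper": 0.3},
  ],
  newtons=20,
)

```text
time_s: 20.78
tcp_pos: [0.4724, -0.1577, 0.1884]
eef_rot: [180.0, -0.7, -3.1]
contact_force: [2.1, -0.7, -0.6]
gripper_width: 0.0315
gripper_force: 19.9
```

>>> send_rows(
  moves=[
    {"slide": [0.066, -0.12, 0], "turn": 0, "gripper": 0.3},
    {"slide": [0.066, -0.27, 0], "turn": 0, "gripper": 0.3},
    {"slide": [0.066, -0.42, 0], "turn": 0, "gripper": 0.3},
    {"slide": [0.066, -0.57, 0], "turn": 0, "gripper": 0.3},
    {"slide": [0.066, -0.725, 0], "turn": 0, "gripper": 0.3},
  ],
)

```text
time_s: 21.2
tcp_pos: [0.4845, -0.0481, 0.1809]
eef_rot: [-180.0, -0.1, -3.2]
contact_force: [0.5, 0.4, -0.9]
gripper_width: 0.0309
gripper_force: 19.9
```

>>> send_rows(
  moves=[
    {"slide": [0.066, -0.15, 0], "turn": 0, "gripper": 0.3},
    {"slide": [0.066, -0.3, 0], "turn": 0, "gripper": 0.3},
    {"slide": [0.066, -0.45, 0], "turn": 0, "gripper": 0.3},
    {"slide": [0.066, -0.6, 0], "turn": 0, "gripper": 0.3},
    {"slide": [0.066, -0.725, 0], "turn": 0, "gripper": 0.3},
  ],
)

```text
time_s: 21.62
tcp_pos: [0.5005, 0.0604, 0.1808]
eef_rot: [-180.0, -0.1, -3.2]
contact_force: [-0.4, 0.0, -0.2]
gripper_width: 0.0311
gripper_force: 19.9
```

>>> send_rows(
  moves=[
    {"slide": [0.066, -0.2, 0], "turn": 0, "gripper": 0.3},
    {"slide": [0.066, -0.38, 0], "turn": 0, "gripper": 0.3},
    {"slide": [0.066, -0.55, 0], "turn": 0, "gripper": 0.3},
    {"slide": [0.066, -0.725, 0], "turn": 0, "gripper": 0.3},
    {"slide": [0.066, -0.725, 0], "turn": 0, "gripper": 0.3},
  ],
)

```text
time_s: 22.03
tcp_pos: [0.5171, 0.1707, 0.1807]
eef_rot: [-179.9, -0.1, -3.0]
contact_force: [0.9, 0.0, -0.3]
gripper_width: 0.0312
gripper_force: 19.9
```

```bash
python3 - <<'E'
from h import *
for i in range(3):
    cap('side');s=get_state()
print(s['time_s'],np.round(s['tcp_pos'],4),np.round(s['eef_rot'],2),s['gripper_width'],s['gripper_force'])
E
```

```text
22.1833 [0.5162 0.1671 0.1804] [-179.99    0.     -3.13] 0.03131495441148898 19.891612953215372
```

>>> send_rows(
  moves=[
    {"slide": [0.008, 0, 0.15], "turn": 0, "gripper": 0.3},
    {"slide": [0.008, 0, 0.35], "turn": 0, "gripper": 0.3},
    {"slide": [0.008, 0, 0.5], "turn": 0, "gripper": 0.3},
    {"slide": [0.008, 0, 0.62], "turn": 0, "gripper": 0.3},
    {"slide": [0.008, 0, 0.7], "turn": 0, "gripper": 0.3},
  ],
)

```text
time_s: 22.6
tcp_pos: [0.5167, 0.1653, 0.0736]
eef_rot: [179.9, 0.1, -3.3]
contact_force: [-0.2, 0.4, -0.3]
gripper_width: 0.0313
gripper_force: 19.9
```

>>> send_rows(
  moves=[
    {"slide": [0, 0, 0.03], "turn": 0, "gripper": 0.3},
    {"slide": [0, 0, 0.06], "turn": 0, "gripper": 0.3},
    {"slide": [0, 0, 0.09], "turn": 0, "gripper": 0.3},
    {"slide": [0, 0, 0.12], "turn": 0, "gripper": 0.3},
    {"slide": [0, 0, 0.15], "turn": 0, "gripper": 0.3},
  ],
  newtons=10,
)

```text
time_s: 23.02
tcp_pos: [0.518, 0.1671, 0.0533]
eef_rot: [-180.0, -0.1, -3.2]
contact_force: [0.1, -0.9, -0.5]
gripper_width: 0.0319
gripper_force: 9.9
```

>>> send_rows(
  moves=[
    {"slide": [0, 0, 0.02], "turn": 0, "gripper": 0.3},
    {"slide": [0, 0, 0.04], "turn": 0, "gripper": 0.3},
    {"slide": [0, 0, 0.06], "turn": 0, "gripper": 0.3},
    {"slide": [0, 0, 0.065], "turn": 0, "gripper": 0.3},
    {"slide": [0, 0, 0.065], "turn": 0, "gripper": 0.3},
  ],
)

```text
time_s: 23.43
tcp_pos: [0.518, 0.1675, 0.0433]
eef_rot: [-180.0, -0.0, -3.1]
contact_force: [0.1, 0.1, 0.3]
gripper_width: 0.0314
gripper_force: 10.0
```

>>> send_rows(
  moves=[
    {"slide": [0, 0, 0.007], "turn": 0, "gripper": 0.3},
    {"slide": [0, 0, 0.013], "turn": 0, "gripper": 0.3},
    {"slide": [0, 0, 0.018], "turn": 0, "gripper": 0.3},
    {"slide": [0, 0, 0.018], "turn": 0, "gripper": 0.3},
    {"slide": [0, 0, 0.018], "turn": 0, "gripper": 0.3},
  ],
  newtons=4,
)

```text
time_s: 23.85
tcp_pos: [0.5185, 0.1678, 0.0411]
eef_rot: [-179.9, -0.1, -3.1]
contact_force: [-0.4, 2.3, 4.5]
gripper_width: 0.0317
gripper_force: 4.0
```

>>> send_rows(
  moves=[
    {"slide": [0, 0, 0], "turn": 0, "gripper": 0.38},
    {"slide": [0, 0, 0], "turn": 0, "gripper": 0.42},
    {"slide": [0, 0, 0], "turn": 0, "gripper": 0.45},
    {"slide": [0, 0, 0], "turn": 0, "gripper": 0.45},
    {"slide": [0, 0, -0.05], "turn": 0, "gripper": 0.45},
  ],
)

```text
time_s: 24.27
tcp_pos: [0.5165, 0.1662, 0.0466]
eef_rot: [179.9, 0.2, -3.2]
contact_force: [-0.6, -0.2, 0.0]
gripper_width: 0.0392
gripper_force: 0.0
```

>>> send_rows(
  moves=[
    {"slide": [0, 0, -0.2], "turn": 0, "gripper": 0.45},
    {"slide": [0, 0, -0.4], "turn": 0, "gripper": 0.45},
    {"slide": [0, 0, -0.6], "turn": 0, "gripper": 0.45},
    {"slide": [0, 0, -0.8], "turn": 0, "gripper": 0.45},
    {"slide": [0, 0, -1], "turn": 0, "gripper": 0.45},
  ],
)

```text
time_s: 24.68
tcp_pos: [0.5173, 0.1667, 0.2]
eef_rot: [-180.0, -0.0, -3.2]
contact_force: [0.2, -0.3, -0.4]
gripper_width: 0.0392
gripper_force: 0.0
```

>>> send_rows(
  moves=[
    {"slide": [0, 0, -0.25], "turn": 0, "gripper": 0},
    {"slide": [0.18, 0, -0.25], "turn": 0, "gripper": 0},
    {"slide": [0.36, 0, -0.25], "turn": 0, "gripper": 0},
    {"slide": [0.54, 0, -0.25], "turn": 0, "gripper": 0},
    {"slide": [0.74, 0, -0.25], "turn": 0, "gripper": 0},
  ],
)

```text
time_s: 25.1
tcp_pos: [0.6291, 0.1607, 0.2366]
eef_rot: [-180.0, -0.0, -3.1]
contact_force: [-0.2, 0.1, 0.4]
gripper_width: 0.0118
gripper_force: 0.0
```

```bash
python3 - <<'E'
from h import *
a=cap('scene');b=cap('side');s=get_state();print(s['tcp_pos'],s['eef_rot'],s['gripper_width'])
for cam in('scene','side'): print([(np.round(r['location'],4).tolist(),round(r['p'],2)) for r in optics.look_for(cam,'bail_bar')[:2]])
f=lambda i,x,y,w,h,s:cv2.convertScaleAbs(cv2.resize(i[y:y+h,x:x+w],None,fx=s,fy=s,interpolation=cv2.INTER_CUBIC),alpha=1.8)
A=f(a['img'],270,150,140,150,2.8);B=f(b['img'],215,60,130,140,3)
o=np.zeros((425,800,3),np.uint8);o[:A.shape[0],:A.shape[1]]=A;o[:B.shape[0],400:400+B.shape[1]]=B
cv2.imwrite('pics/g.png',o[:,:,::-1])
E
```

```text
[0.63120356 0.16026146 0.23436134] [ 1.79926307e+02  4.46790151e-02 -3.24680693e+00] 0.00397748051576268
[([0.5876, 0.1725, 0.1563], 0.65)]
[([0.5757, 0.1307, 0.1416], 0.74)]
```

View pics/g.png

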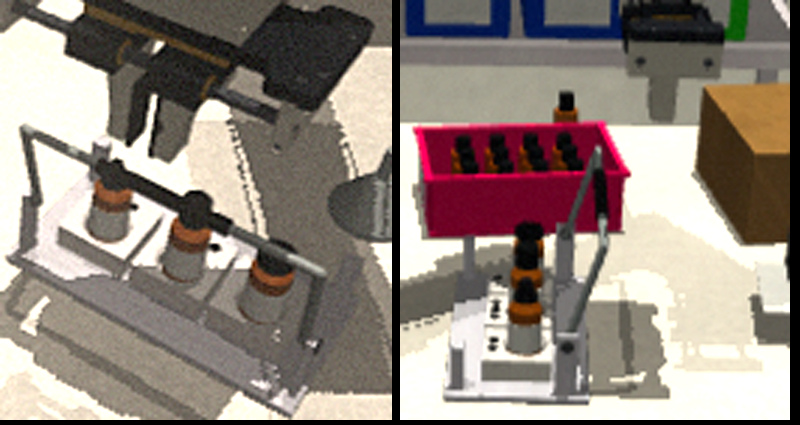

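The crops show all three bottles seated in their pockets. The bail bar still leans back and the shut gripper is behind it. Now I'll lower behind the bar and push.

>>> send_rows(
  moves=[
    {"slide": [0, 0, 0.2], "turn": 0, "gripper": 0},
    {"slide": [0, 0, 0.4], "turn": 0, "gripper": 0},
    {"slide": [0, 0, 0.55], "turn": 0, "gripper": 0},
    {"slide": [0, 0, 0.63], "turn": 0, "gripper": 0},
    {"slide": [0, 0, 0.63], "turn": 0, "gripper": 0},
  ],
)

```text
time_s: 25.72
tcp_pos: [0.6263, 0.1603, 0.1385]
eef_rot: [179.9, 0.2, -3.2]
contact_force: [-0.6, -0.1, -0.7]
gripper_width: 0.0006
gripper_force: 0.0
```

>>> send_rows(
  moves=[
    {"slide": [-0.06, 0, 0], "turn": 0, "gripper": 0},
    {"slide": [-0.13, 0, 0], "turn": 0, "gripper": 0},
    {"slide": [-0.2, 0, 0], "turn": 0, "gripper": 0},
    {"slide": [-0.27, 0, 0], "turn": 0, "gripper": 0},
    {"slide": [-0.34, 0, 0], "turn": 0, "gripper": 0},
  ],
)

```text
time_s: 26.13
tcp_pos: [0.5773, 0.1643, 0.1427]
eef_rot: [-179.9, -0.2, -3.1]
contact_force: [2.0, 0.6, 1.1]
gripper_width: 0.0006
gripper_force: 0.9
```

>>> send_rows(
  moves=[
    {"slide": [-0.07, 0, 0], "turn": 0, "gripper": 0},
    {"slide": [-0.14, 0, 0], "turn": 0, "gripper": 0},
    {"slide": [-0.21, 0, 0], "turn": 0, "gripper": 0},
    {"slide": [-0.28, 0, 0], "turn": 0, "gripper": 0},
    {"slide": [-0.35, 0, 0], "turn": 0, "gripper": 0},
  ],
)

```text
time_s: 26.55
tcp_pos: [0.5239, 0.1665, 0.1406]
eef_rot: [180.0, 0.0, -3.2]
contact_force: [3.5, 0.1, -2.5]
gripper_width: 0.0002
gripper_force: 1.3
```

```bash
python3 - <<'E'
from h import *
a=cap('scene');b=cap('side');s=get_state();print(s['tcp_pos'],s['eef_rot'],s['contact_force'])
for cam in('scene','side'): print([(np.round(r['location'],4).tolist(),round(r['p'],2)) for r in optics.look_for(cam,'bail_bar')[:2]])
f=lambda i,x,y,w,h,s:cv2.convertScaleAbs(cv2.resize(i[y:y+h,x:x+w],None,fx=s,fy=s,interpolation=cv2.INTER_CUBIC),alpha=1.8)
A=f(a['img'],270,150,140,150,2.8);B=f(b['img'],215,60,130,140,3)
o=np.zeros((425,800,3),np.uint8);o[:A.shape[0],:A.shape[1]]=A;o[:B.shape[0],400:400+B.shape[1]]=B
cv2.imwrite('pics/i.png',o[:,:,::-1])
E
```

```text
[0.52321483 0.16645511 0.14091238] [ 1.79982726e+02  6.02182760e-02 -3.13184647e+00] [ 1.3926202   0.80647294 -0.7913469 ]
[([0.5137, 0.2024, 0.1445], 0.94), ([0.5453, 0.1879, 0.0098], 0.59)]
[([0.5088, 0.0884, 0.1327], 0.77)]
```

View pics/i.png

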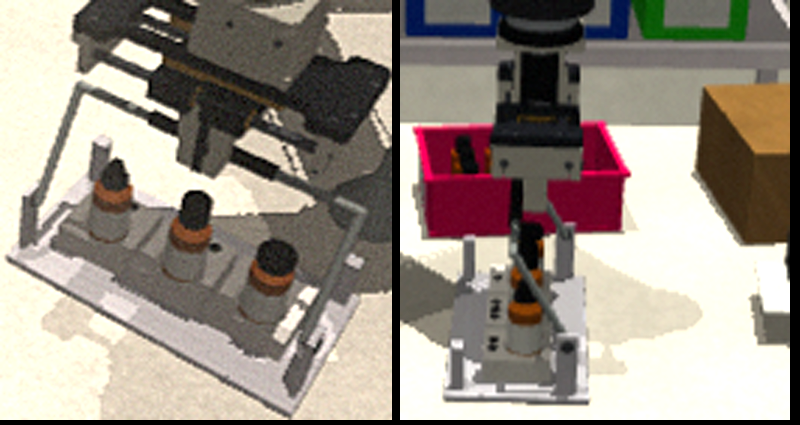

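The crops show the bail past upright, with the bar resting against the finger fronts and the bottles undisturbed. Now I'll go over the bar and press it down along its arc.

>>> send_rows(
  moves=[
    {"slide": [0.1, 0, 0], "turn": 0, "gripper": 0},
    {"slide": [0.1, 0, -0.15], "turn": 0, "gripper": 0},
    {"slide": [0.1, 0, -0.33], "turn": 0, "gripper": 0},
    {"slide": [0, 0, -0.33], "turn": 0, "gripper": 0},
    {"slide": [-0.1, 0, -0.33], "turn": 0, "gripper": 0},
  ],
)

```text
time_s: 27.17
tcp_pos: [0.5114, 0.1678, 0.1915]
eef_rot: [-179.9, -0.1, -3.2]
contact_force: [-0.4, -1.2, -1.2]
gripper_width: 0.0003
gripper_force: 0.0
```

>>> send_rows(
  moves=[
    {"slide": [0, 0, 0], "turn": 0, "gripper": 0},
    {"slide": [0, 0, 0.05], "turn": 0, "gripper": 0},
    {"slide": [0, 0, 0.1], "turn": 0, "gripper": 0},
    {"slide": [0, 0, 0.15], "turn": 0, "gripper": 0},
    {"slide": [0, 0, 0.17], "turn": 0, "gripper": 0},
  ],
)

```text
time_s: 27.58
tcp_pos: [0.5097, 0.1669, 0.1627]
eef_rot: [179.9, 0.1, -3.2]
contact_force: [0.7, -0.6, -0.2]
gripper_width: 0.0007
gripper_force: 0.0
```

>>> send_rows(
  moves=[
    {"slide": [-0.03, 0, 0.07], "turn": 0, "gripper": 0},
    {"slide": [-0.08, 0, 0.13], "turn": 0, "gripper": 0},
    {"slide": [-0.14, 0, 0.185], "turn": 0, "gripper": 0},
    {"slide": [-0.2, 0, 0.255], "turn": 0, "gripper": 0},
    {"slide": [-0.245, 0, 0.32], "turn": 0, "gripper": 0},
  ],
)

```text
time_s: 28.0
tcp_pos: [0.4725, 0.1694, 0.1165]
eef_rot: [180.0, 0.0, -3.2]
contact_force: [-1.2, 0.2, 3.0]
gripper_width: 0.0009
gripper_force: 1.3
```

>>> send_rows(
  moves=[
    {"slide": [-0.05, 0, 0.1], "turn": 0, "gripper": 0},
    {"slide": [-0.07, 0, 0.16], "turn": 0, "gripper": 0},
    {"slide": [-0.085, 0, 0.22], "turn": 0, "gripper": 0},
    {"slide": [-0.09, 0, 0.27], "turn": 0, "gripper": 0},
    {"slide": [-0.09, 0, 0.29], "turn": 0, "gripper": 0},
  ],
)

```text
time_s: 28.42
tcp_pos: [0.4598, 0.1699, 0.0721]
eef_rot: [179.9, 0.1, -3.2]
contact_force: [-0.2, -0.8, 0.1]
gripper_width: 0.0004
gripper_force: 0.4
```

```bash
python3 - <<'E'
from h import *
a=cap('scene');b=cap('side');s=get_state();print(s['tcp_pos'],s['eef_rot'],s['contact_force'])
for cam in('scene','side'): print([(np.round(r['location'],4).tolist(),round(r['p'],2)) for r in optics.look_for(cam,'bail_bar')[:2]])
E
```

```text
[0.46014902 0.17009393 0.07273614] [ 1.79945801e+02  4.20066629e-02 -3.16815295e+00] [-0.6681827  -0.60993938 -0.6348492 ]
[([0.4649, 0.1934, 0.0632], 0.66)]
[([0.4734, 0.0591, 0.0668], 0.73), ([0.5222, 0.0857, 0.0102], 0.18)]
```

Nearly closed. I'll press the last few millimetres gently.

>>> send_rows(
  moves=[
    {"slide": [0, 0, 0.02], "turn": 0, "gripper": 0},
    {"slide": [0, 0, 0.035], "turn": 0, "gripper": 0},
    {"slide": [0, 0, 0.05], "turn": 0, "gripper": 0},
    {"slide": [0, 0, 0.06], "turn": 0, "gripper": 0},
    {"slide": [0, 0, 0.06], "turn": 0, "gripper": 0},
  ],
)

```text
time_s: 29.03
tcp_pos: [0.4606, 0.1706, 0.0656]
eef_rot: [-180.0, -0.1, -3.1]
contact_force: [-4.4, -0.3, 15.4]
gripper_width: 0.0003
gripper_force: 7.4
```

The tip stopped at z 0.066 with 15 N, which matches the closed bar. Now I'll retreat and check.

>>> send_rows(
  moves=[
    {"slide": [0, 0, -0.05], "turn": 0, "gripper": 0},
    {"slide": [0, 0, -0.25], "turn": 0, "gripper": 0},
    {"slide": [0, 0, -0.5], "turn": 0, "gripper": 0},
    {"slide": [0, 0, -0.75], "turn": 0, "gripper": 0},
    {"slide": [0, 0, -1], "turn": 0, "gripper": 0},
  ],
)

```text
time_s: 29.45
tcp_pos: [0.4595, 0.1698, 0.2162]
eef_rot: [180.0, 0.0, -3.2]
contact_force: [1.2, 0.1, 0.2]
gripper_width: 0.0003
gripper_force: 0.0
```

>>> send_rows(
  moves=[
    {"slide": [-0.3, 0, -0.5], "turn": 0, "gripper": 0},
    {"slide": [-0.3, 0, -0.5], "turn": 0, "gripper": 0},
    {"slide": [-0.3, 0, -0.5], "turn": 0, "gripper": 0},
    {"slide": [-0.3, 0, -0.5], "turn": 0, "gripper": 0},
    {"slide": [-0.3, 0, -0.5], "turn": 0, "gripper": 0},
  ],
)

```text
time_s: 29.87
tcp_pos: [0.4147, 0.1727, 0.2896]
eef_rot: [-179.9, -0.0, -3.1]
contact_force: [-0.2, 0.5, -1.1]
gripper_width: 0.0005
gripper_force: 0.0
```

```bash
python3 - <<'E'
from h import *
cs={n:cap(n,'end_'+n+'.png') for n in('scene','side','wrist')};s=get_state();print(s['tcp_pos'],s['contact_force'])
for cam in cs:
  for n in('bail_bar','flat_bottle','dropper_bottle','tall_bottle','clear_bottle','jar','tape','funnel'):
    print(cam,n,[(np.round(r['location'],3).tolist(),round(r['p'],2)) for r in optics.look_for(cam,n)[:2]])
# dark sleeve in side and scene: compare predicted bar ends/sleeve pixels at a=0
X=np.array([.9984,-.0558,0]);Y=np.array([.0558,.9984,0]);c0=np.array([.5117,.167,0])
g=cv2.cvtColor(cs['wrist']['img'],cv2.COLOR_RGB2GRAY).astype(int);w=cs['wrist']
for a in(0,.1,.2):
    m=c0+X*(.045-.1*np.cos(a))+np.array([0,0,.06+.1*np.sin(a)])
    print('a',a,[proj(w,m+Y*t).round(1).tolist() for t in(-.11,-.05,.05,.11)])
    for t in(-.04,0,.04):
        u,v=proj(w,m+Y*t).round().astype(int)
        if 8<=v<376 and 0<=u<512: print(t,(u,v),g[v-8:v+9,u].tolist())
E
```

```text
[0.41480719 0.17228009 0.28801052] [ 0.01598317 -0.04355307  0.51444134]
scene bail_bar [([0.466, 0.182, 0.062], 0.98)]
scene flat_bottle [([0.531, 0.241, 0.067], 0.75)]
scene dropper_bottle [([0.524, 0.106, 0.067], 0.57)]
scene tall_bottle [([0.528, 0.174, 0.07], 0.6)]
scene clear_bottle [([0.584, -0.256, 0.047], 0.59)]
scene jar [([0.386, -0.247, 0.036], 0.63)]
scene tape [([0.612, -0.398, 0.018], 0.73)]
scene funnel [([0.359, 0.269, 0.022], 0.92)]
side bail_bar [([0.466, 0.13, 0.062], 0.52)]
side flat_bottle [([0.524, 0.232, 0.08], 0.56), ([0.518, 0.161, 0.081], 0.37)]
side dropper_bottle [([0.511, 0.09, 0.067], 0.45)]
side tall_bottle [([0.514, 0.16, 0.079], 0.6)]
side clear_bottle [([0.576, -0.279, 0.048], 0.79)]
side jar [([0.372, -0.272, 0.041], 0.79)]
side tape [([0.607, -0.401, 0.018], 0.96), ([0.507, 0.09, 0.066], 0.58)]
side funnel [([0.344, 0.257, 0.019], 0.6)]
wrist bail_bar [([0.46, 0.173, 0.058], 0.67)]
wrist flat_bottle [([0.519, 0.226, 0.093], 0.93)]
wrist dropper_bottle [([0.509, 0.102, 0.077], 0.56)]
wrist tall_bottle [([0.514, 0.165, 0.099], 0.85), ([0.505, 0.16, 
[... 657 characters left out ...]
06, 205, 194, 136, 44, 24, 27, 30, 27, 27, 26, 22, 52, 102, 165, 221]
0 (np.int64(253), np.int64(136)) [208, 208, 221, 227, 161, 51, 23, 24, 29, 29, 29, 28, 23, 61, 151, 215, 222]
0.04 (np.int64(220), np.int64(136)) [206, 205, 208, 195, 138, 44, 24, 28, 28, 30, 30, 25, 24, 63, 151, 213, 224]
a 0.2 [[348.2, 135.4], [296.5, 135.4], [210.4, 135.5], [158.6, 135.5]]
-0.04 (np.int64(288), np.int64(135)) [212, 210, 208, 204, 191, 134, 44, 23, 26, 28, 29, 28, 25, 26, 51, 107, 169]
0 (np.int64(253), np.int64(135)) [209, 208, 208, 221, 227, 161, 51, 23, 24, 29, 29, 29, 28, 23, 61, 151, 215]
0.04 (np.int64(219), np.int64(135)) [207, 207, 206, 207, 194, 138, 43, 23, 25, 30, 30, 28, 27, 25, 61, 150, 210]
```

```bash
python3 -c "
from plant import order
print(order.close_job())"
```

```text
the job is handed in; nothing more can be done
None
```

I loaded the flat, dropper and tall bottles, in that order, into pockets 1, 2 and 3, closed the bail fully down, saw no shift in the bystanders, and handed the job in at about 30 s; no verdict came back.

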